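# Close the grain mill and lock its lid

### The arm

A 6-joint arm with a two-finger parallel gripper is mounted at the origin on a cart in front of the work surface, level with it; the furniture and walls round the work are solid. World frame = base frame: x ahead of the robot, y to its left, z up, the work surface at z = 0. Lengths are in mm, angles in rad, forces in N, time in s.
With the tool pointing down it reaches from about 350 to 975 mm from the base axis. Payload 7.1 kg.
Tool frame: the origin (TCP) lies midway between the tips of the shut fingers; the grasp point (between the pads) lies 19 mm behind it; z points along the fingers, y is the line along which they close (so a half turn about z gives the same grasp; the last joint's range is limited). The gripper opens to 88 mm and grips with 3 to 60 N. Pads are 20 mm wide; open, the fingers measure 115 mm over their backs; the gripper's body (75 mm by 178 mm) begins 61 mm behind the grasp point.
Start: joints at [1.302, 0.423, 1.63, -0, 1.089, -0.019], TCP at [154.475, 605.592, 222.675] pointing down, gripper open.
Joint ranges: [-3, 3], [-0.9, 2.11], [0.09, 2.58], [-1.31, 4.45], [0.11, 2.69], [-2.54, 2.54]. Speed limits (rad/s): [2.39, 2.39, 3.01, 3.14, 3.14, 3.14].

### API

Orientations are given as a rotation vector (axis times angle).
In Python, from workcell import ctrl gives the robot as it stands. The module is installed in compiled form; this text tells all that it offers.
- The arm moves only by the tool apply_moves, never from a script. Its argument "targets" is a list of rows, each a list of 3 entries, a list of its own where there are three numbers: the opening, from -1 (shut) to 1 (fully open), then the shift along the tool's x, y, z normalised to -1 to 1, where 1 is 5 cm, then the turn, a rotation vector about the tool's x, y, z normalised to -1 to 1, where 1 is 90 degrees. In form: [[jaw, [x, y, z], [wx, wy, wz]], ...]. A call has 1 to 8 rows; each row shifts and turns the commanded pose from where the row before left it, along the tool's axes as they then stand; what a row does not reach is not made up. A row lasts 1/8 s, in which the tool goes at most 62.5 mm and 10.7 degrees, less where a joint would pass 70% of its speed; a pose out of reach is approached as far as the arm can. A call with a number of a shift or a turn outside -1 to 1 is refused whole. A call with a gripper value outside its range is refused whole. The fingers move at their own pace and stop on an object; the grip force is fixed at half the most. Time passes only in rows, so rows that do not move let the fingers close. It gives the time, the measured TCP pose, the force, the opening and the grip force at its end, in the units of the state.
- ctrl.get_obs(): the state, without advancing time (a new reading comes with each control period).
- ctrl.get_image(name): name is "scene" or "top" or "wrist"; returns a dict with "pixels" (400x640x3 uint8, blue, green, red), "camera_matrix" (3x3 intrinsics, pixels), "view" (4x4, takes a point from world to camera coordinates); the wrist camera has in their place "hand_eye" (4x4, takes a point from camera to tool coordinates, whose origin is the TCP and whose axes are the flange's). Camera axes: x right, y down, z forward; pixel columns grow to the right and rows downward; lengths in mm; the calibration is good to about 2 mm. A picture is of the moment at which its call begins: read the wrist's pose just before it. There is no depth.
- ctrl.close_job(): hands the job in; it is judged then, once.
Trained networks look in the newest picture that a camera, given by its name, has taken for a name from the list of things; names that differ only in an ending like _2 or _b are one class to them, and where a whole thing is asked for, a point or a joint stands for the part that bears it (a point fixed in the world has none). Each returns a list of dicts, best first, with "score" (0 to 1); they miss things now and then, are a little off and sometimes report something else, mostly with a low value. They report only what shows in the picture. A call takes as long as a camera call.
- ctrl.masks_of(label, camera): "region" (400x640 bool, what is visible of it) and "bbox" ([left, top, right, bottom] in pixels, round what is visible of it).
- ctrl.pinpoint(label, camera): "xy" ([column, row] in pixels: a listed point, or the origin of a listed thing).
The state is a dict: "t": time; "qpos": joint angles; "qvel": joint speeds; "joint_torque": joint torques, N m; "ee_pos": TCP position; "orientation": TCP orientation; "ft_force": force on the tool from outside, world axes, zero at the start; "moment": the same for the moment, N m; "width": finger opening in mm; "grasp_force": force on a finger pad.
Only numpy, scipy, OpenCV 4.12 (cv2) and the standard library are available. Lean on these libraries where they do the work, as an engineer would, in place of code of your own. Each camera call takes 0.05 s, during which the arm holds its last target. There are 200 camera calls.

### The job

Close up the grain mill: set its loose lid on the hopper so that it sits in the mouth and level, then slide the lock over the lid until it is hard up against its adjustable end stop, rubber buffer fully pushed in, and leave it there. It goes stiff on the way, where it climbs onto the lid: that is not the end, so keep pushing, firmly but without ramming it; leave the tin, the salt shaker and the garlic where they are.

Things in the scene. Friction and masses are not known exactly. Their poses are not given: they have to be found in the camera images.
- mill: Fixed grain mill: pale wooden box 150x250 mm (x, y), deck at z 60, outlet and dial on its -x face. Origin: centre of underside. On the deck: round steel hopper collar (outer dia. 126, inner 107, top z 85, centre y -50); beside it, y 34 to 119, an aluminium guide 62 wide (bed top z 91, side rails to z 99.5, 48 mm between them) that carries the lock.
- hopper_mouth (a point): Centre of the hopper's mouth, at the top of a black rubber seal ring (outer diameter 122, inner 107 mm) that stands 3.5 mm above the steel collar and gives up to 3.5 mm under load. Axes as the mill's. (Wall cupboards hang over the back of the worktop beyond x = 0.55 m, from 0.48 m up: keep the wrist out of them.)
- lid: Loose white disc lid, about 150 g, starts knob up on the worktop. Origin: centre of the plug's underside, z up. Plug dia. 100, z 0 to 7, bevelled; disc dia. 116, z 7 to 13; black round knob dia. 22, z 13 to 37. Seated, the plug hangs in the mouth with 3.5 mm play all round, origin about 7.5 mm below hopper_mouth (10 mm once locked).
- lock (a joint): Sliding lock, m: 0 = drawn back; grows along the mill's -y, over the lid; starts at 0 to 0.006, clear of it. Steel tongue 44 wide, z 91.5 to 97.5 in the mill frame, y 22 to 100 at 0, tip a ramp. From 0.01 to 0.029 the ramp climbs the seated lid, pressing it down 2 to 3 mm: a hump of some 10 N. Its home depends on how the adjustable end stop is set: anywhere from 0.032 to 0.056. Stays where left.
- lock_grip (a point): Middle of the outer (+y, away from the hopper) face of the lock's upright black grip: the face to push. Grip 36 (x) x 14 (y) mm, z 97.5 to 125 in the mill frame; this point at z 111. Axes as the mill's; moves with the lock. Pushing with more than 30 N counts as ramming.
- buffer (a joint): Rubber buffer of the end stop, m: 0 = out, 0.005 = pushed right in, hard against the stop; springs out by itself (1.5 N). It is a black pin, dia. 13, in the middle of an aluminium bridge 76 wide that spans the tongue next to the hopper (mill frame: bottom z 101, top z 119, somewhere in y 18 to 52), and faces the inner side of the lock's grip, which pushes it in.
- tin_b: Bystander: food tin, 57 mm diameter, 72 mm high, behind the mill. Origin: centre of underside.
- salt_shaker: Bystander: salt shaker, 44 mm diameter, 90 mm high, behind the mill. Origin: centre of underside.
- garlic: Bystander: garlic bulb, 56 mm, behind the lid. Origin: centre of underside.

How it is judged:
By the outcome, as a careful person would: the job done as asked, in the order asked, and still so for the second after the job is handed in, with the robot touching nothing.
It also fails if it takes over 48 s, if anything falls off the work surface, if the arm or the gripper's body presses on something with over 40 N, if the wrist force passes 120 N, or if a joint passes its speed limit or range.

## Working session

There is one attempt and no reset: what is moved stays moved. The work goes in short steps, Python scripts to look and compute and a tool call to move; the robot and the scene stay as the last step left them, time stands still between calls to the robot, and variables do not carry over. Pictures are saved under pics/ and viewed, at most 10 in all, crops included, and the job is handed in when it is done.

Besides the shell and the picture viewer there is one more tool, called as name(argument=value, ...) on one line, values as JSON. apply_moves: Moves the arm, as the interface text tells. Scaled input: -1 to 1 covers 5 cm each way for a shift and 90 degrees each way for a turn. Its arguments: {"type":"object","properties":{"targets":{"type":"array"}},"required":["targets"]}

```bash
mkdir -p pics; cat > h.py <<'E'
import numpy as np, cv2
from workcell import ctrl
from scipy.spatial.transform import Rotation as R
def ray(im,uv):
    K=np.array(im["camera_matrix"]);V=np.array(im["view"])
    d=V[:3,:3].T@np.linalg.solve(K,[uv[0],uv[1],1]);o=-V[:3,:3].T@V[:3,3];return o,d
def atz(im,uv,z):
    o,d=ray(im,uv);return (o+d*(z-o[2])/d[2]).round(1)
def proj(im,p):
    K=np.array(im["camera_matrix"]);V=np.array(im["view"]);c=K@(V[:3,:3]@p+V[:3,3]);return c[:2]/c[2]
E
python3 - <<'E'
from h import *
s=ctrl.get_obs();print(s)
for n in("scene","top"):
    im=ctrl.get_image(n);cv2.imwrite(f"pics/{n}.png",im["pixels"]);print(n,ray(im,(320,200)))
    for l,z in(("mill",0),("hopper_mouth",88.5),("lid",0),("lock_grip",111),("lock",0),("buffer",110),("tin_b",0),("salt_shaker",0),("garlic",0)):
        print(l,[(np.round(p["xy"],1).tolist(),round(p["score"],2),atz(im,p["xy"],z).tolist()) for p in ctrl.pinpoint(l,n)[:2]])
E
```

```text
{'t': 0.0, 'qpos': array([ 1.30201376e+00,  4.23847568e-01,  1.63067181e+00, -8.29044940e-06,
        1.08861186e+00, -1.89785410e-02]), 'qvel': array([-0.00120593, -0.00020888,  0.00076394, -0.00049607, -0.00175869,
        0.00045541]), 'joint_torque': array([-1.77320930e-03, -5.44608557e+01, -2.73671275e+01,  6.44287001e-02,
        2.24957726e-02, -1.49033553e-04]), 'ee_pos': array([154.32621815, 605.07647619, 221.90465057]), 'orientation': array([-3.91339102e-01, -3.11690743e+00,  2.39331798e-03]), 'ft_force': array([ 0.48517572,  0.02560202, -0.04169327]), 'moment': array([ 0.03284348,  0.0206621 , -0.03530029]), 'grasp_force': 0.0, 'width': 88.00223585403263}
scene (array([ 348.63424188, 1006.48211229,  526.30641201]), array([ 0.10340236, -0.91962163, -0.37910769]))
mill [([335.2, 203.1], 0.72, [447.1, -250.1, 0.0]), ([332.8, 165.6], 0.69, [480.9, -584.4, 0.0])]
hopper_mouth [([331.8, 164.5], 0.87, [462.4, -326.9, 88.5])]
lid [([327.7, 316.4], 0.72, [420.2, 279.0, 0.0])]
lock_grip [([340.9, 174.0], 0.72, [426.5, -181.0, 111.0])]Traceback (most recent call last):
  File "<stdin>", line 6, in <module>
ValueError: it knows: garlic, hopper_mouth, lid, lock_grip, mill, salt_shaker, tin
```

View pics/scene.png

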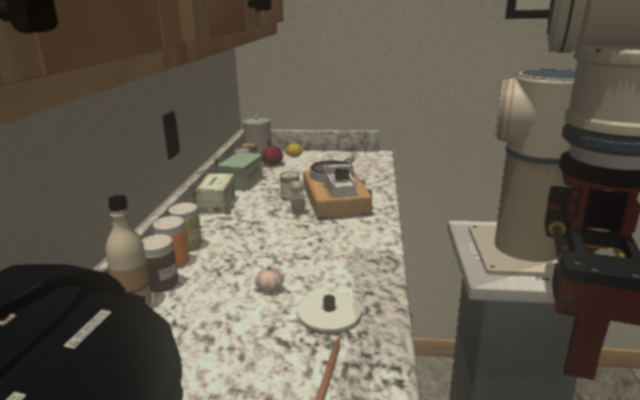

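The scene picture shows the lid at about (329,312), garlic at (269,280) and mill at (337,190), with the tin and shaker at about (292,190). Next is the top view.

```bash
python3 - <<'E'
from h import *
for n in("top",):
    im=ctrl.get_image(n);cv2.imwrite(f"pics/{n}.png",im["pixels"]);print(n,ray(im,(320,200)))
    for l,z in(("mill",0),("hopper_mouth",88.5),("lid",0),("lock_grip",111),("tin",0),("salt_shaker",0),("garlic",0)):
        print(l,[(np.round(p["xy"],1).tolist(),round(p["score"],2),atz(im,p["xy"],z).tolist()) for p in ctrl.pinpoint(l,n)[:2]])
    m=ctrl.masks_of("lid",n)
    if m: 
        r=m[0]["region"];v,u=np.nonzero(r);print("lidmask",m[0]["bbox"],r.sum(),atz(im,(u.mean(),v.mean()),13))
E
```

```text
top (array([ 397.29844309,  -11.65809119, 1195.38394706]), array([ 0.06545028,  0.02681783, -0.99756232]))
mill [([413.0, 208.0], 0.58, [442.6, -268.8, 0.0])]
hopper_mouth [([435.0, 201.0], 0.82, [457.7, -313.8, 88.5]), ([263.2, 180.5], 0.28, [531.8, 183.1, 88.5])]
lid [([240.5, 220.7], 0.92, [417.5, 272.2, 0.0])]
lock_grip [([388.1, 213.2], 0.76, [425.6, -174.3, 111.0])]
tin [([412.7, 162.3], 0.63, [586.4, -274.3, 0.0])]
salt_shaker [([382.4, 178.5], 0.69, [537.9, -177.4, 0.0])]
garlic [([263.6, 178.8], 0.54, [548.0, 197.3, 0.0])]
lidmask [219.2, 202.0, 259.5, 239.0] 1073 [418.7 274.3  13. ]
```

View pics/top.png

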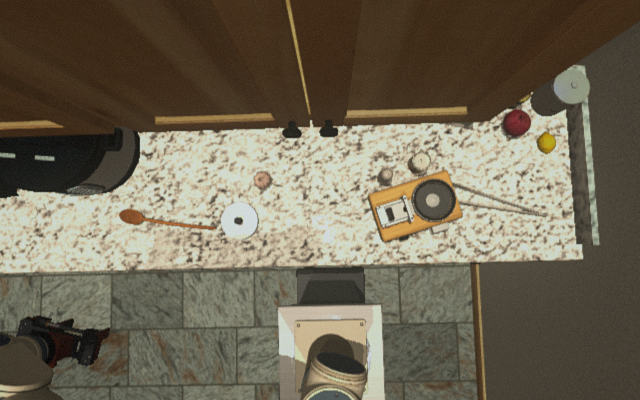

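The top picture shows the lid at (239,221) and the mill at (415,205), yawed about 13° with the hopper at (434,200) and the lock on its left. I'll add a helper that works out rows, then approach the lid.

```bash
cat >> h.py <<'E'
def plan(dp,dyaw,n,jaw=1,R0=None):
    """rows for a world shift dp (mm) and world-z turn dyaw (deg) over n rows; 2-decimal numbers with error carried on"""
    R0=R.from_rotvec(ctrl.get_obs()["orientation"]) if R0 is None else R0
    p=np.zeros(3);Rc=R0;out=[]
    for i in range(1,n+1):
        s=np.round(Rc.inv().apply(np.array(dp)*i/n-p)/50,2)
        w=np.round((Rc.inv()*R.from_euler('z',dyaw*i/n,degrees=True)*R0).as_rotvec()/(np.pi/2),2)
        p=p+Rc.apply(s*50);Rc=Rc*R.from_rotvec(w*np.pi/2);out.append([jaw,(s+0.).tolist(),(w+0.).tolist()])
    print(str(out).replace(' ',''));return Rc
def yaw(s): y=R.from_rotvec(s["orientation"]).apply([0,1,0]);return np.degrees(np.arctan2(y[1],y[0]))
def level(s): return R.from_rotvec(s["orientation"]).apply([0,0,1]).round(4)
E
python3 - <<'E'
from h import *
s=ctrl.get_obs();print(yaw(s),level(s))
plan(np.array([418,273,180])-s["ee_pos"],-42,8)
E
```

```text
75.68741529100775 [ 0.  0. -1.]
[[1,[-0.84,-0.64,0.11],[0.0,0.0,0.06]],[1,[-0.9,-0.56,0.1],[0.0,0.0,0.06]],[1,[-0.95,-0.48,0.11],[0.0,0.0,0.05]],[1,[-0.99,-0.39,0.11],[0.0,0.0,0.06]],[1,[-1.01,-0.31,0.1],[0.0,0.0,0.06]],[1,[-1.05,-0.2,0.11],[0.0,0.0,0.06]],[1,[-1.05,-0.11,0.11],[0.0,0.0,0.06]],[1,[-1.06,-0.01,0.1],[0.0,0.0,0.06]]]
```

apply_moves(targets=[[1,[-0.84,-0.64,0.11],[0,0,0.06]],[1,[-0.9,-0.56,0.1],[0,0,0.06]],[1,[-0.95,-0.48,0.11],[0,0,0.05]],[1,[-0.98,-0.39,0.11],[0,0,0.06]],[1,[-0.99,-0.31,0.1],[0,0,0.06]],[1,[-0.99,-0.2,0.11],[0,0,0.06]],[1,[-0.99,-0.11,0.11],[0,0,0.06]],[1,[-0.99,-0.01,0.1],[0,0,0.06]]])

```text
t: 1.7
ee_pos: [411.0, 279.3, 180.3]
orientation: [1.494, 2.763, 0.001]
ft_force: [0.4, 0.1, -0.4]
width: 87.9
grasp_force: 0.0
```

apply_moves(targets=[[1,[0,0,0],[0,0,0]],[1,[0,0,0],[0,0,0]]])

```text
t: 1.95
ee_pos: [409.9, 280.8, 180.3]
orientation: [-1.49, -2.766, -0.0]
ft_force: [-0.8, 0.5, 0.8]
width: 87.6
grasp_force: 0.0
```

```bash
cat >> h.py <<'E'
def wrist():
    s=ctrl.get_obs();im=ctrl.get_image("wrist");H=np.array(im["hand_eye"])
    T=np.eye(4);T[:3,:3]=R.from_rotvec(s["orientation"]).as_matrix();T[:3,3]=s["ee_pos"]
    im["view"]=np.linalg.inv(T@H);return s,im
E
python3 - <<'E'
from h import *
s,im=wrist();print(s["ee_pos"],yaw(s),level(s),s["ft_force"]);cv2.imwrite("pics/w1.png",im["pixels"])
for p in ctrl.pinpoint("lid","wrist")[:2]: print(p,atz(im,p["xy"],0))
for m in ctrl.masks_of("lid","wrist")[:1]:
    r=m["region"];v,u=np.nonzero(r);print(m["bbox"],r.sum(),atz(im,(u.mean(),v.mean()),14))
# knob: dark blob inside lid bbox
E
```

```text
[409.94900729 280.78476217 180.28602483] 33.383449533937664 [-0.e+00  3.e-04 -1.e+00] [-0.77927511  0.49105943  0.76419688]
{'xy': [323.9, 186.3], 'score': 0.7} [418.  272.2   0. ]
[268.9, 129.8, 377.5, 234.0] 8745 [414. 276.  14.]
```

View pics/w1.png

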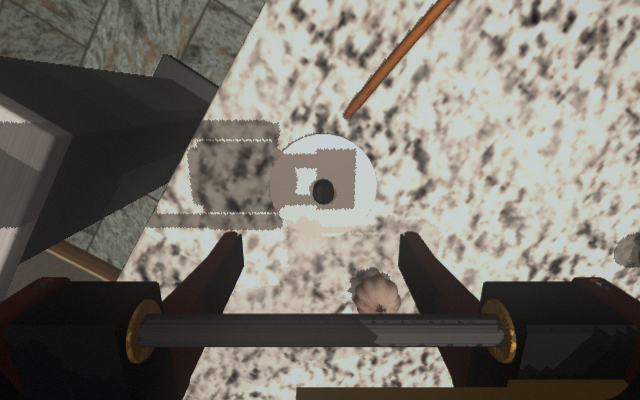

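The wrist view shows the lid's disc centred near (323,184) with the knob top at (323,190); the garlic at (375,292) is well clear of the fingers.

```bash
python3 - <<'E'
from h import *
s,im=wrist();g=im["pixels"].max(2)
b=(g[165:225,300:350]<75).astype(np.uint8);n,l,st,c=cv2.connectedComponentsWithStats(b);k=1+np.argmax(st[1:,4]);uv=c[k]+[300,165];print(uv,st[k],atz(im,uv,30))
print("disc",atz(im,(323.3,184.5),12))
for p in([417,273.5,37],[417,273.5,13],[417,273.5,0]):print(proj(im,np.array(p)))
plan(np.array([417,273.5,60])-s["ee_pos"],0,4)
E
```

```text
[322.93764434 192.23787529] [ 13  15  21  25 433] [415.4 273.8  30. ]
disc [414.  276.9  12. ]
[324.1133359  195.26863111]
[323.870761   188.78119302]
[323.75249173 185.61819231]
[[1,[-0.05,0.01,0.6],[0.0,0.0,0.0]],[1,[-0.06,0.01,0.6],[0.0,0.0,0.0]],[1,[-0.05,0.01,0.6],[0.0,0.0,0.0]],[1,[-0.06,0.01,0.61],[0.0,0.0,0.0]]]
```

```bash
python3 - <<'E'
from h import *
s=ctrl.get_obs()
plan(np.array([415.5,274.5,17.5])-s["ee_pos"],0,5)
E
```

```text
[[1,[-0.04,0.0,0.65],[0.0,0.0,0.0]],[1,[-0.03,0.01,0.65],[0.0,0.0,0.0]],[1,[-0.04,0.0,0.65],[0.0,0.0,0.0]],[1,[-0.04,0.01,0.65],[0.0,0.0,0.0]],[1,[-0.03,0.0,0.66],[0.0,0.0,0.0]]]
```

apply_moves(targets=[[1,[-0.04,0,0.75],[0,0,0]],[1,[-0.03,0.01,0.75],[0,0,0]],[1,[-0.04,0,0.75],[0,0,0]],[1,[-0.04,0.01,0.5],[0,0,0]],[0.3,[-0.03,0,0.3],[0,0,0]],[0,[0,0,0.2],[0,0,0]],[0,[0,0,0],[0,0,0]],[0,[0,0,0],[0,0,0]]])

```text
t: 3.15
ee_pos: [416.2, 274.0, 18.4]
orientation: [1.489, 2.765, 0.002]
ft_force: [0.8, 0.5, 0.0]
width: 51.4
grasp_force: 0.0
```

```bash
python3 - <<'E'
from h import *
s,im=wrist();print(s["ee_pos"],s["width"],s["ft_force"]);cv2.imwrite("pics/w2.png",im["pixels"])
E
```

```text
[416.22186179 274.0009249   18.38292693] 51.35462680998783 [0.84219317 0.47406406 0.03007887]
```

View pics/w2.png

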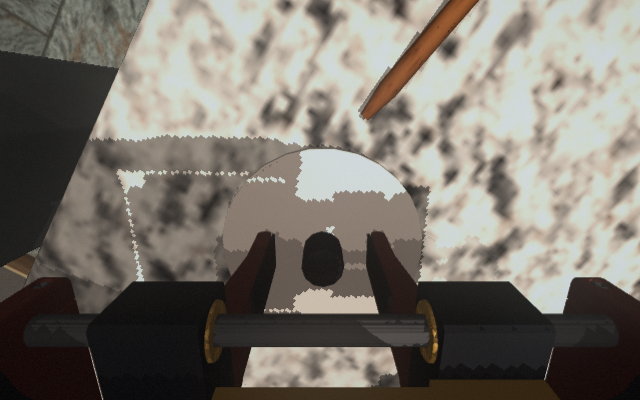

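The fingers straddle the knob (322,258) evenly, and the disc's far edge is at row 149 with sides at columns 217 and 426. I'll fit the disc centre relative to the tool.

```bash
cat >> h.py <<'E'
def discfit(im,zs,top,ul,ur,r=58,c0=(0,0)):
    from scipy.optimize import least_squares
    a=np.linspace(0,2*np.pi,361)
    def f(c):
        q=np.array([proj(im,np.array([c[0]+r*np.cos(t),c[1]+r*np.sin(t),zs])) for t in a]);return [q[:,1].min()-top,q[:,0].min()-ul,q[:,0].max()-ur]
    z=least_squares(f,c0);return z.x,z.fun
E
python3 - <<'E'
from h import *
s,im=wrist();c,e=discfit(im,13,149,217,426,c0=s["ee_pos"][:2]);print(c,e)
d=np.r_[c,13]-s["ee_pos"];print("lid in tool",R.from_rotvec(s["orientation"]).inv().apply(d))
E
```

```text
[416.05754322 272.24614144] [-0.65204809  3.81616647 -3.82168684]
lid in tool [-1.3409167  -1.14696181  5.42734858]
```

apply_moves(targets=[[0,[-0.02,-0.02,0.03],[0,0,0]],[-1,[0,0,0],[0,0,0]],[-1,[0,0,0],[0,0,0]],[-1,[0,0,0],[0,0,0]],[-1,[0,0,0],[0,0,0]],[-1,[0,0,0],[0,0,0]]])

```text
t: 4.0
ee_pos: [415.7, 272.4, 16.2]
orientation: [1.489, 2.766, 0.001]
ft_force: [0.9, 0.5, -0.0]
width: 20.9
grasp_force: 30.0
```

```bash
python3 - <<'E'
from h import *
s=ctrl.get_obs();print(s["ee_pos"],yaw(s),s["width"],s["ft_force"],s["grasp_force"])
# lift 170 then go to a spot for viewing the mill
R1=plan([0,0,150],0,4,-1)
plan(np.array([440,-190,0])-np.r_[s["ee_pos"][:2],0],13-yaw(s),12,-1,R1)
E
```

```text
[415.73890942 272.36883775  16.24741649] 33.39060141414951 20.8583436068813 [ 0.92243909  0.52332316 -0.02157727] 30.000166351092048
[[-1,[0.0,0.0,-0.75],[0.0,0.0,0.0]],[-1,[0.0,0.0,-0.75],[0.0,0.0,0.0]],[-1,[0.0,0.0,-0.75],[0.0,0.0,0.0]],[-1,[0.0,0.0,-0.75],[0.0,0.0,0.0]]]
[[-1,[-0.67,-0.39,0.0],[0.0,0.0,0.02]],[-1,[-0.67,-0.37,0.0],[0.0,0.0,0.02]],[-1,[-0.69,-0.35,0.0],[0.0,0.0,0.02]],[-1,[-0.7,-0.32,0.0],[0.0,0.0,0.02]],[-1,[-0.71,-0.31,0.0],[0.0,0.0,0.01]],[-1,[-0.71,-0.29,0.0],[0.0,0.0,0.02]],[-1,[-0.73,-0.27,0.0],[0.0,0.0,0.02]],[-1,[-0.73,-0.25,0.0],[0.0,0.0,0.02]],[-1,[-0.74,-0.22,0.0],[0.0,0.0,0.02]],[-1,[-0.74,-0.2,0.0],[0.0,0.0,0.02]],[-1,[-0.75,-0.18,0.0],[0.0,0.0,0.02]],[-1,[-0.76,-0.15,0.0],[0.0,0.0,0.02]]]
```

```bash
python3 - <<'E'
from h import *
s=ctrl.get_obs()
R1=plan([0,0,150],0,4,-1)
plan(np.array([479,-407,90])-np.r_[s["ee_pos"][:2],0],13-yaw(s),20,-1,R1)
E
```

```text
[[-1,[0.0,0.0,-0.75],[0.0,0.0,0.0]],[-1,[0.0,0.0,-0.75],[0.0,0.0,0.0]],[-1,[0.0,0.0,-0.75],[0.0,0.0,0.0]],[-1,[0.0,0.0,-0.75],[0.0,0.0,0.0]]]
[[-1,[-0.6,-0.32,-0.09],[0.0,0.0,0.01]],[-1,[-0.61,-0.31,-0.09],[0.0,0.0,0.01]],[-1,[-0.61,-0.3,-0.09],[0.0,0.0,0.01]],[-1,[-0.62,-0.3,-0.09],[0.0,0.0,0.02]],[-1,[-0.62,-0.27,-0.09],[0.0,0.0,0.01]],[-1,[-0.63,-0.26,-0.09],[0.0,0.0,0.01]],[-1,[-0.64,-0.26,-0.09],[0.0,0.0,0.01]],[-1,[-0.63,-0.24,-0.09],[0.0,0.0,0.01]],[-1,[-0.64,-0.23,-0.09],[0.0,0.0,0.01]],[-1,[-0.65,-0.22,-0.09],[0.0,0.0,0.01]],[-1,[-0.65,-0.22,-0.09],[0.0,0.0,0.01]],[-1,[-0.65,-0.2,-0.09],[0.0,0.0,0.02]],[-1,[-0.66,-0.18,-0.09],[0.0,0.0,0.01]],[-1,[-0.66,-0.17,-0.09],[0.0,0.0,0.01]],[-1,[-0.66,-0.16,-0.09],[0.0,0.0,0.01]],[-1,[-0.67,-0.16,-0.09],[0.0,0.0,0.01]],[-1,[-0.66,-0.14,-0.09],[0.0,0.0,0.01]],[-1,[-0.67,-0.13,-0.09],[0.0,0.0,0.01]],[-1,[-0.68,-0.11,-0.09],[0.0,0.0,0.02]],[-1,[-0.67,-0.1,-0.09],[0.0,0.0,0.01]]]
```

apply_moves(targets=[[-1,[0,0,-0.3],[0,0,0]],[-1,[0,0,-0.75],[0,0,0]],[-1,[0,0,-0.75],[0,0,0]],[-1,[0,0,-0.75],[0,0,0]],[-1,[0,0,-0.45],[0,0,0]],[-1,[-0.3,-0.16,-0.05],[0,0,0.01]],[-1,[-0.6,-0.32,-0.09],[0,0,0.01]],[-1,[-0.61,-0.31,-0.09],[0,0,0.01]]])

```text
t: 5.0
ee_pos: [421.2, 185.2, 176.9]
orientation: [-1.554, -2.729, 0.003]
ft_force: [0.5, -0.0, -2.0]
width: 21.2
grasp_force: 30.0
```

apply_moves(targets=[[-1,[-0.62,-0.3,-0.09],[0,0,0.02]],[-1,[-0.62,-0.27,-0.09],[0,0,0.01]],[-1,[-0.63,-0.26,-0.09],[0,0,0.01]],[-1,[-0.64,-0.26,-0.09],[0,0,0.01]],[-1,[-0.63,-0.24,-0.09],[0,0,0.01]],[-1,[-0.64,-0.23,-0.09],[0,0,0.01]],[-1,[-0.65,-0.22,-0.09],[0,0,0.01]],[-1,[-0.65,-0.22,-0.09],[0,0,0.01]]])

```text
t: 6.0
ee_pos: [445.8, -86.4, 212.7]
orientation: [-1.744, -2.61, 0.002]
ft_force: [0.5, 0.6, -1.0]
width: 21.3
grasp_force: 30.0
```

```bash
python3 - <<'E'
from h import *
s=ctrl.get_obs();print(s["ee_pos"],yaw(s),s["width"],s["ft_force"],s["qpos"])
plan(np.array([479,-407,260])-s["ee_pos"],13-yaw(s),8,-1)
E
```

```text
[445.81455802 -86.37110341 212.73221486] 22.498099008686783 21.324216349360814 [ 0.45454243  0.61501033 -1.01597092] [-2.17471035e-01  1.85398200e-01  2.00155944e+00 -1.87154241e-04
  9.57191981e-01 -6.10027513e-01]
[[-1,[-0.77,-0.23,-0.12],[0.0,0.0,0.01]],[-1,[-0.78,-0.22,-0.12],[0.0,0.0,0.02]],[-1,[-0.78,-0.19,-0.12],[0.0,0.0,0.01]],[-1,[-0.79,-0.18,-0.11],[0.0,0.0,0.01]],[-1,[-0.78,-0.17,-0.12],[0.0,0.0,0.02]],[-1,[-0.8,-0.15,-0.12],[0.0,0.0,0.01]],[-1,[-0.79,-0.13,-0.12],[0.0,0.0,0.01]],[-1,[-0.8,-0.12,-0.12],[0.0,0.0,0.02]]]
```

apply_moves(targets=[[-1,[-0.77,-0.23,-0.12],[0,0,0.01]],[-1,[-0.78,-0.22,-0.12],[0,0,0.02]],[-1,[-0.78,-0.19,-0.12],[0,0,0.01]],[-1,[-0.79,-0.18,-0.11],[0,0,0.01]],[-1,[-0.78,-0.17,-0.12],[0,0,0.02]],[-1,[-0.8,-0.15,-0.12],[0,0,0.01]],[-1,[-0.79,-0.13,-0.12],[0,0,0.01]],[-1,[-0.8,-0.12,-0.12],[0,0,0.02]]])

```text
t: 7.0
ee_pos: [479.1, -406.6, 259.7]
orientation: [-1.963, -2.449, -0.0]
ft_force: [1.6, -0.4, -1.2]
width: 21.1
grasp_force: 30.0
```

apply_moves(targets=[[-1,[0,0,0],[0,0,0]],[-1,[0,0,0],[0,0,0]]])

```text
t: 7.25
ee_pos: [479.4, -404.8, 259.7]
orientation: [-1.961, -2.45, -0.0]
ft_force: [-0.3, -0.3, -2.1]
width: 20.9
grasp_force: 30.0
```

```bash
python3 - <<'E'
from h import *
s,im=wrist();print(s["ee_pos"],yaw(s),level(s),s["ft_force"]);cv2.imwrite("pics/w3.png",im["pixels"])
for l,z in(("hopper_mouth",88.5),("lock_grip",111),("mill",0)):
    for p in ctrl.pinpoint(l,"wrist")[:2]: print(l,p,atz(im,p["xy"],z))
E
```

```text
[ 479.44197655 -404.82059397  259.65695972] 12.63814890709714 [-0.0024  0.0023 -1.    ] [-0.25666381 -0.25832362 -2.12856799]
hopper_mouth {'xy': [326.4, 87.1], 'score': 0.61} [ 462.9 -313.9   88.5]
mill {'xy': [317.8, 44.7], 'score': 0.66} [ 442.5 -265.5    0. ]
```

View pics/w3.png

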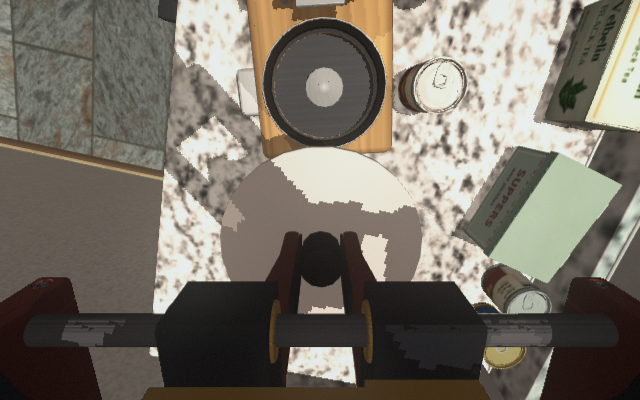

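The hopper seal ring spans columns 263–386 and rows 18–146, and the held lid's disc spans columns 221–422 with its top at row 148; both are level.

```bash
python3 - <<'E'
from h import *
s,im=wrist();Rt=R.from_rotvec(s["orientation"])
h,e=discfit(im,88.5,18,263,386,r=61,c0=(460,-314));print("mouth",h,e)
print("inner/pin",atz(im,(326.4,87.1),88.5))
a=np.linspace(0,2*np.pi,361);q=np.array([proj(im,np.r_[h+61*np.array([np.cos(t),np.sin(t)]),88.5]) for t in a]);print(q.min(0),q.max(0))
c,e=discfit(im,s["ee_pos"][2]-3.2,148,221,422,c0=s["ee_pos"][:2]);print("lid",c,e,Rt.inv().apply(np.r_[c,256.5]-s["ee_pos"]))
for uv in((250,2),(269,152),(391,25),(392,150)):print(atz(im,uv,60))
E
```

```text
mouth [ 462.36182757 -313.90399791] [ 0.00231216 -0.02410703  0.02408576]
inner/pin [ 464.3 -313.7   88.5]
[262.97589297  18.00231216] [386.02408576 148.31459023]
lid [ 479.86550375 -406.18467202] [ 0.24657572 -1.43224889  1.43245935] [-1.58065446 -1.21438214  4.33498733]
[ 371.5 -250.9   60. ]
[ 416.4 -395.5   60. ]
[ 515.4 -239.6   60. ]
[ 552.8 -362.3   60. ]
```

```bash
python3 - <<'E'
from h import *
s=ctrl.get_obs();print(s["ee_pos"])
R1=plan([-17.5,92.3,-60],3,4,-1)
plan([0,0,-74],0,2,-1,R1)
E
```

```text
[ 480.89584837 -404.52201512  261.03038677]
[[-1,[0.47,0.02,0.3],[0.0,0.0,-0.01]],[-1,[0.47,0.02,0.3],[0.0,0.0,-0.01]],[-1,[0.47,0.03,0.3],[0.0,0.0,0.0]],[-1,[0.47,0.03,0.3],[0.0,0.0,-0.01]]]
[[-1,[0.0,0.0,0.74],[0.0,0.0,0.0]],[-1,[0.0,0.0,0.74],[0.0,0.0,0.0]]]
```

apply_moves(targets=[[-1,[0.47,0.02,0.3],[0,0,-0.01]],[-1,[0.47,0.02,0.3],[0,0,-0.01]],[-1,[0.47,0.03,0.3],[0,0,0]],[-1,[0.47,0.03,0.3],[0,0,-0.01]],[-1,[0,0,0.7],[0,0,0]],[-1,[0,0,0.7],[0,0,0]],[-1,[0,0,0],[0,0,0]],[-1,[0,0,0],[0,0,0]]])

```text
t: 8.5
ee_pos: [464.1, -313.2, 132.3]
orientation: [1.903, 2.498, 0.0]
ft_force: [0.3, -0.5, -1.6]
width: 21.0
grasp_force: 30.0
```

```bash
python3 - <<'E'
from h import *
for i in range(3):
    s,im=wrist();print(s["ee_pos"],yaw(s),level(s),s["ft_force"],s["qvel"].round(3))
cv2.imwrite("pics/w4.png",im["pixels"])
im=ctrl.get_image("top")
for p in ctrl.pinpoint("lid","top")[:1]: print(p,atz(im,p["xy"],s["ee_pos"][2]-16))
cv2.imwrite("pics/t2.png",cv2.resize(im["pixels"][160:250,340:480],None,fx=5,fy=5,interpolation=cv2.INTER_CUBIC))
cv2.imwrite("pics/t12.png",np.hstack([cv2.resize(a[165:245,365:475],None,fx=3.5,fy=3.5,interpolation=cv2.INTER_CUBIC) for a in (cv2.imread("pics/top.png"),im["pixels"])]))
E
```

```text
[ 464.1248376  -313.18891167  132.31659295] 15.409555255345198 [ 1.1e-03 -8.0e-04 -1.0e+00] [ 0.31143724 -0.52344679 -1.60839926] [-0.004 -0.015 -0.011  0.    -0.005 -0.001]
[ 464.39202242 -313.45862822  132.70024936] 15.401105522294582 [ 0.002  -0.0014 -1.    ] [ 0.14144728 -0.90655612 -1.75845489] [-0.003 -0.006 -0.002 -0.002 -0.006 -0.   ]
[ 464.40835173 -313.57434613  132.82218928] 15.399699070777652 [ 0.0022 -0.0016 -1.    ] [-0.96242484  0.20575822 -1.35545453] [-0.001 -0.002  0.003  0.002 -0.001  0.001]
{'xy': [435.6, 198.2], 'score': 0.65} [ 464.  -308.2  116.8]
```

View pics/w4.png

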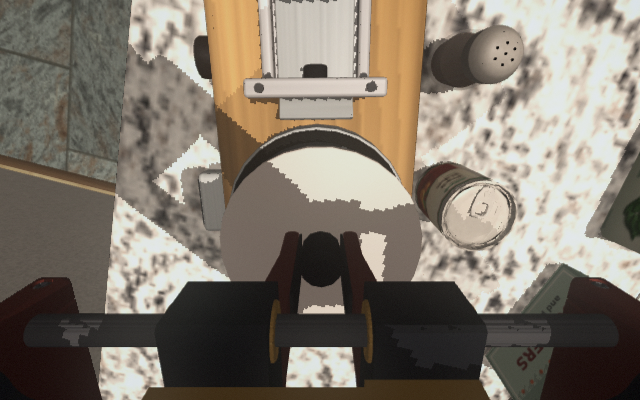

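View pics/t12.png

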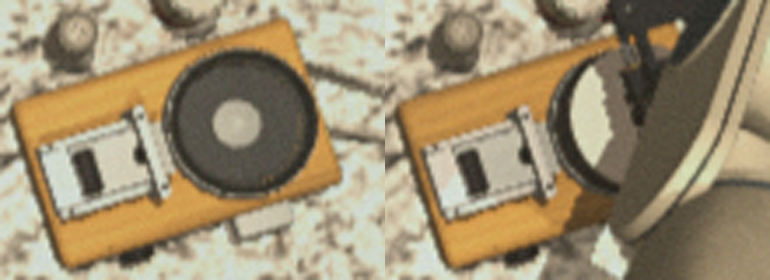

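In w4 the bridge spans columns 245–386 at rows 78–98, level, so the tool's yaw matches the mill's. The collar's far edge shows at row 126 and its sides near the lid's. I'll check the centring numerically.

```bash
python3 - <<'E'
from h import *
s,im=wrist();Rt=R.from_rotvec(s["orientation"]);p=s["ee_pos"];t=lambda w:Rt.inv().apply(np.asarray(w)-p).round(1)
tc=lambda uv,z:t(atz(im,uv,z))
print(p,"bridge ends",tc((245,80),119),tc((386,80),119),"front",tc((315,98),101))
print("tongue",tc((278,117),97.5),tc((352,117),97.5),"rails",tc((264,20),99.5),tc((367,20),99.5),"buffer",tc((315,70),110))
print("deck edges",tc((205,5),60),tc((222,150),60),tc((428,5),60),tc((418,150),60))
print("collar top",tc((320,126.5),85),"lid",tc((321,147.5),p[2]-3.2),tc((220,235),p[2]-3.2),tc((421,235),p[2]-3.2), tc((321,250),p[2]+20))
E
```

```text
[ 464.02063077 -313.40358559  132.36770648] bridge ends [ 90.3 -40.8  13.2] [90.2 32.1 13.3] front [81.4 -5.  31.2]
tongue [ 70.5 -27.2  34.7] [70.5 17.1 34.8] rails [122.1 -32.6  32.6] [122.   23.7  32.7] buffer [95.8 -4.7 22.2]
deck edges [139.  -76.6  72. ] [ 44.9 -74.3  72.2] [139.   68.   72.2] [44.9 70.  72.4]
collar top [63.9 -2.1 47.3] lid [56.9 -1.5  3.1] [  7.8 -58.4   3.1] [ 7.6 54.9  3.2] [ 10.   -1.5 -20.1]
```

```bash
python3 - <<'E'
from h import *
from scipy.optimize import minimize
s,im=wrist();Hh=np.array(im["hand_eye"])
def view(pos,rv):
    T=np.eye(4);T[:3,:3]=R.from_rotvec(rv).as_matrix();T[:3,3]=pos;return np.linalg.inv(T@Hh)
def run(f,pos,rv,span,exp=None):
    I=cv2.GaussianBlur(cv2.imread(f).max(2).astype(np.float32),(0,0),1);g={"camera_matrix":im["camera_matrix"],"view":view(pos,rv)}
    ux=R.from_rotvec(rv).apply([1,0,0]);b=np.arctan2(ux[1],ux[0]);an=b+np.radians(np.arange(-span,span+1,2))
    def samp(c,r,z):
        q=np.array([proj(g,np.array([c[0]+r*np.cos(a),c[1]+r*np.sin(a),z])) for a in an],np.float32)
        ok=(q[:,1]>2);v=cv2.remap(I,q[:,0:1],q[:,1:2],cv2.INTER_LINEAR)[:,0];return v[ok]
    # wood/steel outside vs black seal inside
    sc=lambda c:np.mean(samp(c,60,88.5))-np.mean(np.clip(samp(c,63.5,87),0,150))
    best=min((sc((x,y)),x,y) for x in np.arange(455,470,1.) for y in np.arange(-321,-306,1.))
    top=sorted((sc((best[1]+i,best[2]+j)),best[1]+i,best[2]+j) for i in np.arange(-1,1.1,.5) for j in np.arange(-1,1.1,.5))[:3]
    print(f,top,"in tool",R.from_rotvec(rv).inv().apply(np.array([top[0][1],top[0][2],88.5])-pos).round(1))
run("pics/w3.png",np.array([479.44197655,-404.82059397,259.65695972]),[-1.961,-2.45,0],180)
run("pics/w4.png",s["ee_pos"],s["orientation"],55)
E
```

```text
pics/w3.png [(np.float32(-44.42449), np.float64(460.0), np.float64(-315.0)), (np.float32(-44.015854), np.float64(459.5), np.float64(-315.0)), (np.float32(-43.83387), np.float64(460.0), np.float64(-315.5))] in tool [ 91.4   1.1 171.4]
pics/w4.png [(np.float32(-83.52404), np.float64(460.5), np.float64(-315.0)), (np.float32(-82.99616), np.float64(460.0), np.float64(-315.0)), (np.float32(-82.976494), np.float64(460.5), np.float64(-314.5))] in tool [-0.7 -3.7 43.6]
```

apply_moves(targets=[[-1,[0.01,-0.04,0.2],[0,0,0]],[-1,[0,0,0.2],[0,0,0]],[-1,[0,0,0.1],[0,0,0]],[-1,[0,0,0.08],[0,0,0]],[-1,[0,0,0.04],[0,0,0]],[-1,[0,0,0],[0,0,0]]])

```text
t: 9.6
ee_pos: [461.4, -313.0, 100.1]
orientation: [-1.904, -2.499, 0.0]
ft_force: [-0.3, 0.5, -2.3]
width: 21.0
grasp_force: 30.0
```

```bash
python3 - <<'E'
from h import *
s=ctrl.get_obs();print(s["ee_pos"],s["ft_force"],s["moment"],level(s))
E
```

```text
[ 461.40991306 -313.03301509  100.1350294 ] [-0.29470399  0.52159787 -2.26577564] [-0.0304225   0.01765933 -0.00576209] [-0.  0. -1.]
```

apply_moves(targets=[[-1,[0,0,0.03],[0,0,0]],[-1,[0,0,0.02],[0,0,0]],[-1,[0,0,0],[0,0,0]]])

```text
t: 9.98
ee_pos: [461.4, -313.0, 97.7]
orientation: [1.904, 2.499, -0.0]
ft_force: [-1.0, -0.3, -2.0]
width: 21.2
grasp_force: 30.0
```

apply_moves(targets=[[-1,[0,0,0.02],[0,0,0]],[-1,[0,0,0],[0,0,0]]])

```text
t: 10.22
ee_pos: [461.4, -313.1, 96.8]
orientation: [1.904, 2.499, 0.0]
ft_force: [-0.6, 0.6, -0.3]
width: 21.2
grasp_force: 30.0
```

apply_moves(targets=[[-0.1,[0,0,0],[0,0,0]],[-0.1,[0,0,0],[0,0,0]],[-0.1,[0,0,0],[0,0,0]],[-0.1,[0,0,-0.2],[0,0,0]],[-0.1,[0,0,-0.7],[0,0,0]],[-0.1,[0,0,-0.9],[0,0,0]]])

```text
t: 10.98
ee_pos: [460.8, -312.6, 187.5]
orientation: [-1.903, -2.497, 0.0]
ft_force: [1.3, 0.1, -0.2]
width: 39.6
grasp_force: 0.0
```

```bash
python3 - <<'E'
from h import *
s=ctrl.get_obs();print(s["ee_pos"],s["width"],s["qpos"].round(2))
# move along mill -y by 60 to view lid, bridge, lock
m=np.radians(yaw(s));print(np.degrees(m))
plan(np.array([np.sin(m),-np.cos(m),0])*30+[0,0,30],0,2,-.1)
E
```

```text
[ 460.83185996 -312.64003738  187.45749098] 39.59280168644706 [-0.62  0.37  1.81  0.    0.97 -0.89]
15.385548268381235
[[-0.1,[-0.3,0.0,-0.3],[0.0,0.0,0.0]],[-0.1,[-0.3,0.0,-0.3],[0.0,0.0,0.0]]]
```

apply_moves(targets=[[-1,[-0.3,0,-0.3],[0,0,0]],[-1,[-0.3,0,-0.3],[0,0,0]],[-1,[0,0,0],[0,0,0]],[-1,[0,0,0],[0,0,0]]])

```text
t: 11.48
ee_pos: [468.8, -341.3, 216.2]
orientation: [-1.904, -2.498, -0.0]
ft_force: [-0.1, 0.3, 0.2]
width: 3.3
grasp_force: 0.0
```

```bash
python3 - <<'E'
from h import *
s,im=wrist();print(repr(s["ee_pos"]),repr(s["orientation"]),s["width"]);cv2.imwrite("pics/w5.png",im["pixels"])
for l,z in(("hopper_mouth",88.5),("lock_grip",111),("lid",81),("mill",0)):
    for p in ctrl.pinpoint(l,"wrist")[:2]: print(l,p,atz(im,p["xy"],z))
E
```

```text
array([ 468.77568056, -341.28074009,  216.23514032]) array([-1.90353655e+00, -2.49786929e+00, -2.12358015e-04]) 3.2889910801791387
lid {'xy': [320.3, 157.6], 'score': 0.94} [ 459.3 -314.7   81. ]
mill {'xy': [321.1, 100.4], 'score': 0.87} [ 446.5 -265.1    0. ]
```

View pics/w5.png

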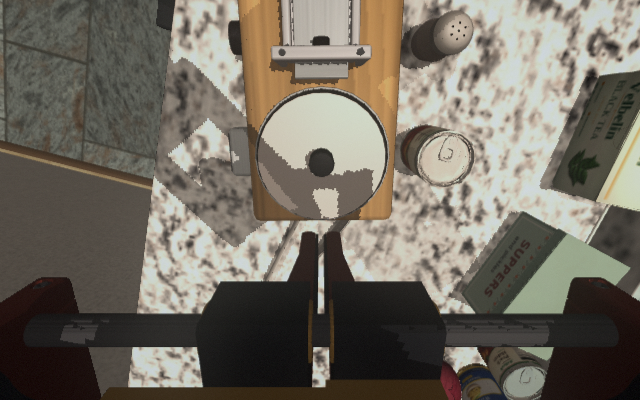

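In w5 the lid sits centred and level at (320,155), with an even black ring round it. The bridge is at columns 272–371, row 50, and the buffer pin at (321,40). I'll move over the guide to see the lock.

apply_moves(targets=[[-1,[0.5,0,0],[0,0,0]],[-1,[0.8,0,0],[0,0,0]],[-1,[0.7,0,0],[0,0,0]],[-1,[0.4,0,0],[0,0,0]],[-1,[0,0,0],[0,0,0]],[-1,[0,0,0],[0,0,0]]])

```text
t: 12.48
ee_pos: [438.2, -227.0, 216.9]
orientation: [1.903, 2.498, -0.0]
ft_force: [1.1, -0.4, 0.2]
width: 0.1
grasp_force: 0.0
```

```bash
python3 - <<'E'
from h import *
s,im=wrist();print(repr(s["ee_pos"]),repr(s["orientation"]),s["width"]);cv2.imwrite("pics/w6.png",im["pixels"])
Rt=R.from_rotvec(s["orientation"])
for l,z in(("lock_grip",111),("mill",0)):
    for p in ctrl.pinpoint(l,"wrist")[:2]: print(l,p,atz(im,p["xy"],z),Rt.inv().apply(atz(im,p["xy"],z)-s["ee_pos"]).round(1))
E
```

```text
array([ 438.19830079, -227.03629744,  216.91630461]) array([ 1.90321531e+00,  2.49804211e+00, -9.49049068e-05]) 0.11591372167097204
lock_grip {'xy': [318.4, 126.0], 'score': 0.89} [ 419.1 -170.7  111. ] [ 59.5  -3.5 105.9]
mill {'xy': [319.1, 194.1], 'score': 0.86} [ 443.5 -259.3    0. ] [-32.3  -3.6 216.9]
```

View pics/w6.png

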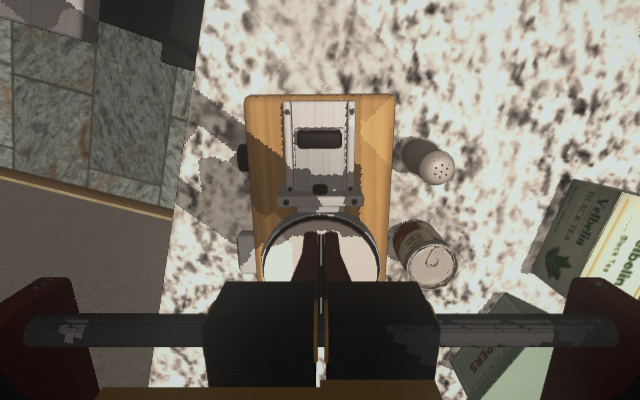

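w6 shows the grip at columns 297–341, rows 127–150, the buffer pin tip at about (320,184) and the bridge at rows 193–207.

```bash
python3 - <<'E'
from h import *
s,im=wrist();Rt=R.from_rotvec(s["orientation"]);p=s["ee_pos"]
tc=lambda uv,z:Rt.inv().apply(atz(im,uv,z)-p).round(1)
print(p)
for n,uv,z in(("grip outer",(319,127.5),125),("grip L",(297,135),125),("grip R",(341,135),125),("grip inner top",(319,147),125),("pin tip",(320,184),110),("bridge L",(277,200),119),("bridge R",(363,200),119),("deck far L",(245,97),60),("deck far R",(395,97),60),("railsL",(281,105),99.5),("railsR",(355,105),99.5),("guide end",(319,101),95)):print(n,tc(uv,z))
E
```

```text
[ 437.86734074 -227.09061035  216.65178599]
grip outer [59.5 -2.9 91.6]
grip L [ 53.7 -20.3  91.6]
grip R [53.7 14.3 91.6]
grip inner top [44.3 -3.  91.6]
pin tip [ 10.   -2.2 106.6]
bridge L [ -1.8 -39.1  97.6]
bridge R [-1.8 34.6 97.7]
deck far L [ 82.5 -73.9 156.6]
deck far R [ 82.5  69.3 156.6]
railsL [ 75.9 -35.1 117.1]
railsR [ 75.9  27.3 117.1]
guide end [ 79.2  -3.1 121.6]
```

apply_moves(targets=[[-1,[0.4,-0.01,0],[0,0,0]],[-1,[0.7,-0.02,0],[0,0,0]],[-1,[0.66,0,0],[0,0,0]],[-1,[0,0,0.6],[0,0,0]],[-1,[0,0,0.8],[0,0,0]],[-1,[0,0,0.6],[0,0,0]],[-1,[0,0,0.24],[0,0,0]],[-1,[0,0,0],[0,0,0]]])

```text
t: 13.68
ee_pos: [412.2, -141.3, 104.5]
orientation: [-1.903, -2.498, 0.001]
ft_force: [-0.0, -0.0, -0.6]
width: 0.3
grasp_force: 0.0
```

apply_moves(targets=[[-1,[-0.1,0,0],[0,0,0]],[-1,[-0.1,0,0],[0,0,0]],[-1,[0,0,0],[0,0,0]]])

```text
t: 14.05
ee_pos: [416.0, -152.1, 105.3]
orientation: [1.904, 2.497, 0.001]
ft_force: [-0.3, -0.1, -0.1]
width: 0.4
grasp_force: 0.0
```

apply_moves(targets=[[-1,[-0.04,0,0],[0,0,0]],[-1,[-0.04,0,0],[0,0,0]],[-1,[-0.04,0,0],[0,0,0]],[-1,[-0.04,0,0],[0,0,0]]])

```text
t: 14.55
ee_pos: [417.4, -159.3, 104.6]
orientation: [-1.904, -2.499, 0.0]
ft_force: [0.8, -0.1, -0.6]
width: 0.4
grasp_force: 0.0
```

apply_moves(targets=[[-1,[-0.04,0,0],[0,0,0]],[-1,[-0.04,0,0],[0,0,0]],[-1,[-0.04,0,0],[0,0,0]],[-1,[-0.04,0,0],[0,0,0]]])

```text
t: 15.05
ee_pos: [419.5, -166.8, 104.6]
orientation: [-1.904, -2.499, -0.0]
ft_force: [0.3, 3.3, -0.3]
width: 0.9
grasp_force: 1.0
```

apply_moves(targets=[[-1,[-0.04,0,0],[0,0,0]],[-1,[-0.04,0,0],[0,0,0]],[-1,[-0.04,0,0],[0,0,0]]])

```text
t: 15.42
ee_pos: [421.3, -172.7, 104.7]
orientation: [1.904, 2.499, 0.0]
ft_force: [0.2, 2.9, -0.2]
width: 0.3
grasp_force: 1.0
```

apply_moves(targets=[[-1,[-0.04,0,0],[0,0,0]],[-1,[-0.04,0,0],[0,0,0]],[-1,[-0.04,0,0],[0,0,0]]])

```text
t: 15.8
ee_pos: [422.9, -178.6, 104.7]
orientation: [1.904, 2.499, 0.0]
ft_force: [0.5, 3.2, -0.6]
width: 0.5
grasp_force: 1.0
```

apply_moves(targets=[[-1,[-0.04,0,0],[0,0,0]],[-1,[-0.04,0,0],[0,0,0]],[-1,[-0.04,0,0],[0,0,0]]])

```text
t: 16.18
ee_pos: [424.4, -184.0, 104.7]
orientation: [-1.904, -2.498, -0.001]
ft_force: [2.3, 6.4, 0.5]
width: 0.4
grasp_force: 2.3
```

apply_moves(targets=[[-1,[-0.04,0,0],[0,0,0]],[-1,[-0.04,0,0],[0,0,0]]])

```text
t: 16.42
ee_pos: [425.3, -187.4, 104.7]
orientation: [-1.904, -2.497, -0.001]
ft_force: [1.4, 10.7, 3.2]
width: 0.7
grasp_force: 5.2
```

apply_moves(targets=[[-1,[-0.03,0,0],[0,0,0]],[-1,[-0.03,0,0],[0,0,0]]])

```text
t: 16.68
ee_pos: [426.0, -190.4, 104.7]
orientation: [-1.904, -2.498, -0.001]
ft_force: [1.6, 7.9, 1.9]
width: 0.6
grasp_force: 3.0
```

apply_moves(targets=[[-1,[-0.03,0,0],[0,0,0]],[-1,[-0.03,0,0],[0,0,0]]])

```text
t: 16.92
ee_pos: [426.8, -193.4, 104.7]
orientation: [-1.904, -2.498, -0.001]
ft_force: [1.7, 5.6, 2.1]
width: 0.7
grasp_force: 2.9
```

apply_moves(targets=[[-1,[-0.03,0,0],[0,0,0]],[-1,[-0.03,0,0],[0,0,0]]])

```text
t: 17.18
ee_pos: [427.6, -196.2, 104.7]
orientation: [-1.904, -2.498, -0.001]
ft_force: [1.7, 6.8, 1.8]
width: 0.8
grasp_force: 3.2
```

apply_moves(targets=[[-1,[-0.02,0,0],[0,0,0]],[-1,[-0.02,0,0],[0,0,0]]])

```text
t: 17.42
ee_pos: [428.1, -198.0, 104.7]
orientation: [-1.904, -2.498, -0.001]
ft_force: [1.3, 7.9, 1.7]
width: 0.3
grasp_force: 3.5
```

apply_moves(targets=[[-1,[-0.02,0,0],[0,0,0]],[-1,[-0.02,0,0],[0,0,0]]])

```text
t: 17.68
ee_pos: [428.6, -199.8, 104.7]
orientation: [-1.904, -2.498, -0.001]
ft_force: [1.6, 8.5, 1.9]
width: 0.4
grasp_force: 3.9
```

apply_moves(targets=[[-1,[-0.02,0,0],[0,0,0]],[-1,[-0.02,0,0],[0,0,0]]])

```text
t: 17.92
ee_pos: [428.7, -200.3, 104.7]
orientation: [-1.903, -2.495, -0.003]
ft_force: [2.7, 18.9, 9.5]
width: 0.4
grasp_force: 9.3
```

apply_moves(targets=[[-1,[-0.01,0,0],[0,0,0]],[-1,[0,0,0],[0,0,0]]])

```text
t: 18.18
ee_pos: [428.7, -200.3, 104.7]
orientation: [-1.903, -2.494, -0.004]
ft_force: [1.8, 18.7, 9.0]
width: 0.7
grasp_force: 9.1
```

No more movement under about 19 N, 40 mm of travel matching the predicted home: it is on the stop. Backing off and checking.

apply_moves(targets=[[-1,[0.03,0,0],[0,0,0]],[-1,[0.1,0,0],[0,0,0]],[-1,[0.4,0,0],[0,0,0]],[-1,[0.1,0,-0.6],[0,0,0]],[-1,[0,0,-0.9],[0,0,0]],[-1,[-0.5,0,-0.7],[0,0,0]],[-1,[-0.9,0,0],[0,0,0]],[-1,[-0.7,0,0],[0,0,0]]])

```text
t: 19.18
ee_pos: [449.3, -274.5, 215.4]
orientation: [1.903, 2.498, -0.0]
ft_force: [-0.5, -0.2, 0.2]
width: 0.3
grasp_force: 0.0
```

apply_moves(targets=[[-1,[0,0,0],[0,0,0]],[-1,[0,0,0],[0,0,0]]])

```text
t: 19.42
ee_pos: [448.1, -272.7, 214.1]
orientation: [-1.903, -2.497, 0.0]
ft_force: [-0.5, 0.6, -0.5]
width: 0.5
grasp_force: 0.0
```

```bash
python3 - <<'E'
from h import *
s,im=wrist();print(s["ee_pos"])
cv2.imwrite("pics/w7.png",cv2.resize(im["pixels"][60:260,210:430],None,fx=2.9,fy=2.9,interpolation=cv2.INTER_CUBIC))
E
```

```text
[ 448.1435532  -272.68461005  214.12640241]
```

View pics/w7.png

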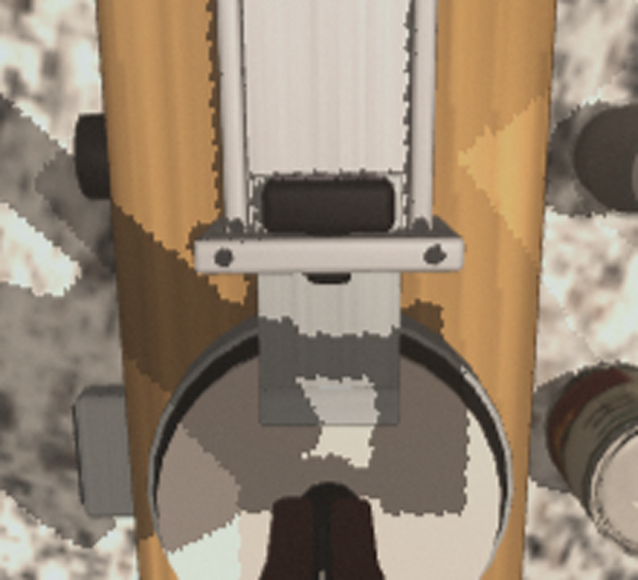

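The picture shows the grip hard up at the bridge (crop 330,205), the buffer pin showing through the hopper side of the bridge (328,278), and the tongue over the seated lid. The fingers only overlap the lid in the view; they are well above it.

```bash
python3 -c "
from workcell import ctrl
print(ctrl.close_job())"
```

```text
the job is handed in; nothing more can be done
None
```

I closed the mill and handed the job in: the lid is seated level in the hopper mouth and the lock is hard up against its end stop with the buffer pushed in (final force about 21 N, under the 30 N limit); the tin, salt shaker and garlic were not touched.

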